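# Pin the tilt stand, flip its kickstand and hold the frame upright

## Robot

A 6-joint arm with a two-finger parallel gripper is mounted at the origin on the work surface. World frame = base frame: x ahead of the robot, y to its left, z up, the work surface at z = 0. Lengths are in m, angles in rad, forces in N, time in s.
With the tool pointing down it reaches from about 0.35 to 0.775 m from the base axis. Payload 7.3 kg.
Tool frame: the origin (TCP) lies midway between the tips of the shut fingers; the grasp point (between the pads) lies 19 mm behind it; z points along the fingers, y is the line along which they close (so a half turn about z gives the same grasp; the last joint's range is limited). The gripper opens to 92 mm and grips with 3 to 60 N. Pads are 19 mm wide; open, the fingers measure 130 mm over their backs; the gripper's body (75 mm by 190 mm) begins 47 mm behind the grasp point.
Start: joints at [-1.453, 0.342, 1.524, -0, 1.275, -0.146], TCP at [0.137, -0.507, 0.227] pointing down, gripper open.
Joint ranges: [-2.53, 2.53], [-0.77, 2.02], [0.04, 2.7], [-1, 4.14], [0.28, 2.66], [-3.11, 3.11]. Speed limits (rad/s): [2.57, 2.57, 3.14, 3.14, 3.14, 3.14].

## Interface

Orientations are given as [roll, pitch, yaw] about the fixed x, y, z axes, in that order (R = Rz(yaw) Ry(pitch) Rx(roll)).
In Python, from cell import monitor, vision, workorder gives the robot as it stands.
- The arm moves only by the tool move_arm, never from a script. Its argument "rows" is a list of rows, each a list of 5 numbers: the shift along the world's x, y, z in mm, then the turn about the world's z in rad, then the closure, from -1 (fully open) to 1 (shut). A call has 1 to 12 rows; each row shifts and turns the commanded pose from where the row before left it; what a row does not reach is not made up. A row lasts 1/10 s, in which the tool goes at most 50 mm and 8.59 degrees, less where a joint would pass 70% of its speed; a pose out of reach is approached as far as the arm can. A call is refused whole if a number of a shift passes 50 or a number of a turn 0.15, either way. A call with a gripper value outside its range is refused whole. The fingers move at their own pace and stop on an object; "newtons" is the grip in N (left out, the last holds). Time passes only in rows, so rows that do not move let the fingers close. It gives the time, the measured TCP pose, the force, the opening and the grip force at its end, in the units of the state.
- monitor.observe(): the state, without advancing time (a new reading comes with each control period).
- vision.read_camera(name): name is "scene" or "top" or "wrist"; returns the picture (420x560x3 uint8, red, green, blue); there is no depth.
- vision.get_calibration(name): a dict with "K" (3x3 intrinsics, pixels), "k1" (the pictures are not rectified: a ray, as slopes to the right and down, at radius r is drawn at 1 + k1 r^2 times it, then the intrinsics apply), "T" (4x4, takes a point from camera to world coordinates); the wrist camera has in their place "mount" (4x4, takes a point from camera to tool coordinates, whose origin is the TCP and whose axes are the flange's). Camera axes: x right, y up, looking along -z (the intrinsics and any distortion apply to the point x, -y, -z); pixel columns grow to the right and rows downward; lengths in m; the calibration is good to about 2 mm. A picture is of the moment at which its call begins: read the wrist's pose just before it. get_calibration takes no time and is no camera call.
- workorder.hand_in(): hands the job in; it is judged then, once.
The state is a dict: "time": time; "qpos": joint angles; "qvel": joint speeds; "joint_efforts": joint torques, N m; "tool_pos": TCP position; "tool_rot": TCP orientation; "contact_force": force on the tool from outside, world axes, zero at the start; "torque": the same for the moment, N m; "opening": finger opening in m; "grip_force": force on a finger pad.
Only numpy, scipy, OpenCV 4.12 (cv2) and the standard library are available. Lean on these libraries where they do the work, as an engineer would, in place of code of your own. Each camera call takes 0.05 s, during which the arm holds its last target. There are 200 camera calls.

## Task

Get the blue-bedded tilt stand ready for the fitter: first take the red-handled lock pin out of its grey rack and push it fully home through the hole in the stand's carriage and the bed beneath; then flip the yellow kickstand leg down over centre until it snaps fully down; then, with the gripper, bring the tipped-back green frame with its hub upright and keep holding it there, because it tips back if let go. Finish while still holding the frame upright, with the pin home and the leg down, and leave the oil bottle, caliper and steel collar where they are.

Things in the scene. Friction and masses are not known exactly. Their poses are not given: they have to be found in the camera images.
- pin: Loose lock pin, 70 g, standing upright in the rack. Origin at the tip of the shank (lowest point), z up along the pin. Chamfered steel shank 12 mm in diameter from z=0 to 30 mm; steel collar 24 mm in diameter from z=30 to 35 mm; red round handle 14 mm in diameter from z=35 to 77 mm (grip this).
- pin_collar (a point): On the pin's axis at the underside of its collar, 30 mm above the tip.
- rack: Fixed grey block 70 x 70 x 38 mm that holds the pin upright in a 17 mm hole at its centre, the collar resting on its top. Origin at the centre of its underside. It may be left or right of the stand.
- bed: Fixed blue bed plate of the tilt stand, 260 x 140 x 20 mm, on the bench. Origin on the bench straight below the hinge of the frame; x points away from the robot's side, towards which the frame is tipped back, y is to the left, parallel to the hinge. The plate runs from x=-140 to +120 mm.
- bed_hole (a point): Centre of the mouth of the 15 mm round hole through the bed plate, on its top face, 20 mm above the bench; at (-100, -30) mm from the bed's origin.
- carriage_hole (a point): Centre of the mouth of the 15 mm chamfered hole through the aluminium carriage plate (190 x 116 x 12 mm, its top 33 mm above the bench). The carriage lies on the bed and begins against its stop, where both holes line up. Unpinned, a push of more than about 3 N slides it up to 50 mm along the bed's -x. The pin is home when its collar lies on the carriage's top face at this hole.
- frame: Green tipping frame with hub, about 0.9 kg: two 16 mm square posts at y=+-60 mm joined by a top bar. Origin on the hinge axis, 51 mm above the bench, over the bed's origin; y along the hinge, z up along the posts (vertical when upright). Starts tipped back 0.45 rad towards bed +x on its stops; can go 0.12 rad past upright towards bed -x. Let go, it falls back; 1 to 4 N at the bar hold it.
- frame_bar (a point): Middle of the round steel top bar (18 mm diameter, 150 mm long, along y), 200 mm from the hinge axis along the posts. It can be pinched from above and carried in an arc about the hinge; being round it turns between the fingers. Below it sits the aluminium hub: axis along x, 110 mm up from the hinge, radius 50 mm, from x=+6 to +91 mm.
- leg (a joint): Yellow kickstand leg on the frame's left (+y) side, rad: 0 stowed up (start), 1.4 fully down. A spring holds it at either end and turns over at about 0.6, past which it snaps down. 2 to 8 N down on the foot moves it. It turns about the frame's y. With the frame upright it points to -x, 0.35 rad above level at 0, 1.05 below at 1.4; tipping the frame back raises it by the tip angle.
- leg_pivot (a point): On the leg's hinge axis, in line with the middle of the foot: at (-14, 100, 80) mm in the frame's axes.
- leg_foot (a point): Middle of the leg's black rubber foot, a round bar 16 mm in diameter and 36 mm long parallel to the frame's y, 115 mm from the leg's pivot. The rod of the leg is 12 mm thick.
- oil: Bystander: white oil bottle with a red cap, 56 mm in diameter, 140 mm tall, standing; origin at the centre of its base.
- caliper: Bystander: steel caliper lying flat, 200 mm long along x, about 14 mm thick; origin under the middle of its beam.
- collar: Bystander: steel ring 72 mm in diameter, 28 mm tall; origin at the centre of its underside.

How it is judged:
On the way, in this order (a step that is already met when the one before it is completed fails the run):
1. the pin is fully home through carriage and bed (horizontal distance between pin_collar and carriage_hole below 0.005 m and horizontal distance between pin and bed_hole below 0.005 m and z of pin_collar in the frame of carriage_hole below 0.003 m and angle between pin's own z axis and vertical below 0.2 rad), for 0.2 s.
2. the kickstand leg is flipped fully down (value of joint leg above 1.3 rad), for 0.2 s.
3. the frame is brought upright by the gripper (angle between frame's own z axis and vertical below 0.07 rad and contact force between frame and the fingers above 0.3 N), for 0.2 s.
At the end, for the whole second after the job is handed in: Fingers press on the frame (over 0.3 N), its posts within 0.07 rad of vertical and still; leg joint over 1.3 rad; pin collar within 3 mm of the carriage top and 5 mm of the hole centre, tip within 5 mm of the bed hole, pin upright within 0.2 rad. Bystanders within 30 mm of their places (all of step 1 and all of step 3 and angular speed of frame below 0.1 rad/s and value of joint leg above 1.3 rad); the arm keeps its last pose, push and grip.
It fails at once if the oil bottle is disturbed (distance of oil from where it was at the start of the episode above 0.03 m or angle between oil's own z axis and vertical above 0.3 rad).
It fails at once if the caliper is disturbed (distance of caliper from where it was at the start of the episode above 0.03 m).
It fails at once if the collar is disturbed (distance of collar from where it was at the start of the episode above 0.03 m).
It also fails if it takes over 69 s, if anything falls off the work surface, if the arm or the gripper's body presses on something with over 40 N, if the wrist force passes 120 N, or if a joint passes its speed limit or range.

## Working session

There is one attempt and no reset: what is moved stays moved. The work goes in short steps, Python scripts to look and compute and a tool call to move; the robot and the scene stay as the last step left them, time stands still between calls to the robot, and variables do not carry over. Pictures are saved under pics/ and viewed, at most 11 in all, crops included, and the job is handed in when it is done.

Besides the shell and the picture viewer there is one more tool, called after ">>>" by a JSON object that holds its "method" and its "body", one argument or row to a line. move_arm: Moves the arm, as the interface text tells. Its arguments: {"type":"object","properties":{"rows":{"type":"array","items":{"type":"array","items":{"type":"number"}}},"newtons":{"type":"number"}},"required":["rows"]}

```bash
mkdir -p pics; ls; python3 - <<'E'
from cell import monitor, vision, workorder
import cv2,numpy as np
np.set_printoptions(precision=4,suppress=True)
print(monitor.observe())
for n in ("scene","top","wrist"):
    im=vision.read_camera(n); cv2.imwrite(f"pics/{n}0.png",im[:,:,::-1]); print(n,vision.get_calibration(n))
a=cv2.imread("pics/scene0.png");b=cv2.imread("pics/top0.png")
E
```

```text
pics
{'time': 0.0, 'qpos': array([-1.453 ,  0.3427,  1.525 ,  0.    ,  1.2754, -0.146 ]), 'qvel': array([-0.0002, -0.0004, -0.0016,  0.0006, -0.0001,  0.0001]), 'joint_efforts': array([ -0.0004, -43.1244, -24.4223,   0.0719,   0.056 ,  -0.0002]), 'tool_pos': array([ 0.1369, -0.5064,  0.226 ]), 'tool_rot': array([-3.14  , -0.0002,  0.2638]), 'contact_force': array([-0.0786, -0.4659,  0.1887]), 'torque': array([ 0.0048,  0.0122, -0.0017]), 'grip_force': 0.0, 'opening': 0.09203679579993604}
scene {'K': array([[396.584 ,   0.    , 280.8307],
       [  0.    , 396.584 , 203.5972],
       [  0.    ,   0.    ,   1.    ]]), 'k1': -0.03171261626616931, 'T': array([[ 0.6592, -0.4466,  0.605 ,  1.176 ],
       [ 0.7519,  0.4047, -0.5204, -0.553 ],
       [-0.0125,  0.798 ,  0.6026,  0.787 ],
       [ 0.    ,  0.    ,  0.    ,  1.    ]])}
top {'K': array([[402.2455,   0.    , 283.2283],
       [  0.    , 402.2455, 209.5665],
       [  0.    ,   0.    ,   1.    ]]), 'k1': -0.0006499425579848824, 'T': array([[-0.0283,  0.9958, -0.0866,  0.4748],
       [-0.9996, -0.028 ,  0.0048, -0.0058],
       [ 0.0024,  0.0867,  0.9962,  1.2635],
       [ 0.    ,  0.    ,  0.    ,  1.    ]])}
wrist {'K': array([[291.3226,   0.    , 276.1041],
       [  0.    , 291.3226, 207.0507],
       [  0.    ,   0.    ,   1.    ]]), 'k1': -0.06406831512672174, 'mount': array([[-0.0006,  0.9516,  0.3073,  0.0834],
       [ 1.    ,  0.0003,  0.0008, -0.0004],
       [ 0.0007,  0.3073, -0.9516, -0.1577],
       [ 0.    ,  0.    ,  0.    ,  1.    ]])}
```

View pics/scene0.png

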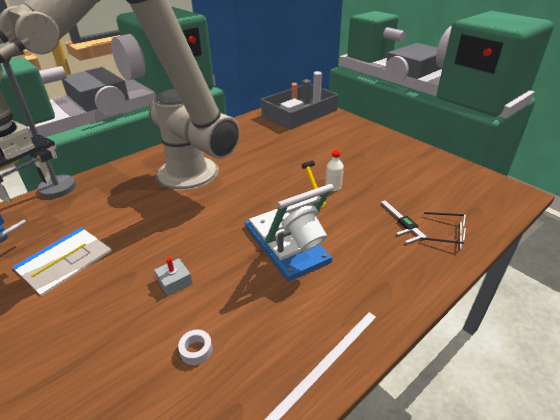

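View pics/top0.png

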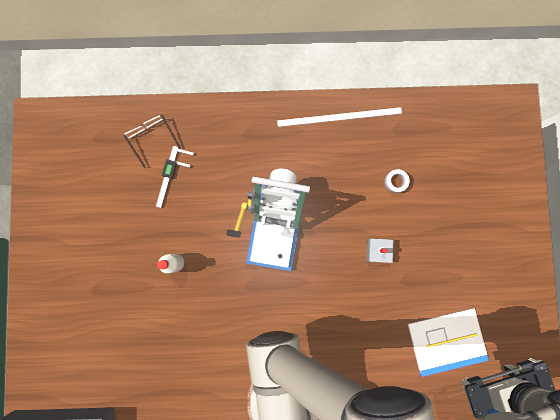

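The scene view shows the pin at (170,265), the bar from (278,205) to (333,188), and the leg foot at (308,164). The top view shows the pin at (385,251), the carriage hole at (280,256), the bar from (253,181) to (309,189), the foot at (233,233), the bottle at (170,264), the collar at (398,181) and the caliper at (170,175).

```bash
cat > h.py <<'E'
from cell import monitor, vision, workorder
import cv2,numpy as np
from scipy.spatial.transform import Rotation as R
np.set_printoptions(precision=4,suppress=True)
def camT(n,st=None):
    c=vision.get_calibration(n)
    if n!="wrist": return c,c["T"]
    T=np.eye(4);T[:3,:3]=R.from_euler("xyz",st["tool_rot"]).as_matrix();T[:3,3]=st["tool_pos"]
    return c,T@c["mount"]
def ray(n,px,st=None):
    c,T=camT(n,st);K=c["K"]
    d=np.array([(px[0]-K[0,2])/K[0,0],(px[1]-K[1,2])/K[1,1]]);u=d.copy()
    for _ in range(20): u=d/(1+c["k1"]*(u@u))
    v=T[:3,:3]@np.array([u[0],-u[1],-1]);return T[:3,3],v/np.linalg.norm(v)
def plane(n,px,z,st=None):
    o,v=ray(n,px,st);return o+v*(z-o[2])/v[2]
def tri(*rs):
    A=np.zeros((3,3));b=np.zeros(3)
    for o,v in rs:
        P=np.eye(3)-np.outer(v,v);A+=P;b+=P@o
    p=np.linalg.solve(A,b)
    return p,[np.linalg.norm((np.eye(3)-np.outer(v,v))@(p-o))*1e3 for o,v in rs]
def proj(n,p,st=None):
    c,T=camT(n,st);q=np.linalg.inv(T)@np.append(p,1)
    s=np.array([q[0],-q[1]])/-q[2];s=s*(1+c["k1"]*(s@s));return c["K"][:2,:2]@s+c["K"][:2,2]
def blobs(im,lo,hi,amin=8):
    h=cv2.cvtColor(im,cv2.COLOR_RGB2HSV);m=cv2.inRange(h,np.array(lo),np.array(hi))
    n,_,s,c=cv2.connectedComponentsWithStats(m);return m,[(c[i],s[i]) for i in range(1,n) if s[i][4]>=amin]
E
python3 - <<'E'
from h import *
S=cv2.imread("pics/scene0.png")[:,:,::-1];Tp=cv2.imread("pics/top0.png")[:,:,::-1]
for n,im in(("scene",S),("top",Tp)):
    for nm,lo,hi in(("red",(0,190,120),(6,255,255)),("blue",(100,150,80),(125,255,255)),("yel",(20,150,120),(32,255,255))):
        print(n,nm,[(c.round(1),s[:5]) for c,s in blobs(im.copy(),lo,hi)[1]])
a=cv2.resize(S[150:280,230:350],None,fx=4,fy=4,interpolation=cv2.INTER_CUBIC)[:480,:400]
a=cv2.resize(S[145:280,235:345],(440,540),interpolation=cv2.INTER_CUBIC)
b=cv2.resize(Tp[160:295,222:312],(360,540),interpolation=cv2.INTER_CUBIC)
cv2.imwrite("pics/crop1.png",np.hstack([a,b])[:,:,::-1])
E
```

```text
scene red [(array([191.5,  38.7]), array([189,  36,   6,   7,  28], dtype=int32)), (array([487. ,  51.7]), array([484,  49,   7,   7,  36], dtype=int32)), (array([335.6, 153. ]), array([332, 150,   8,   7,  51], dtype=int32)), (array([169.4, 262.9]), array([166, 257,   7,  14,  60], dtype=int32))]
scene blue [(array([268.8,  45.4]), array([  193,     0,   149,   117, 11880], dtype=int32)), (array([  0.9, 223.7]), array([  0, 215,   4,  17,  40], dtype=int32)), (array([294.6, 258.1]), array([ 246,  221,   86,   60, 1246], dtype=int32)), (array([ 47.1, 248.2]), array([ 14, 228,  69,  41, 229], dtype=int32)), (array([  2.7, 238.1]), array([  0, 236,   7,   5,  15], dtype=int32))]
scene yel [(array([60.3, 56.8]), array([ 53,  41,  16,  33, 170], dtype=int32)), (array([310.9, 177.1]), array([306, 166,  11,  23, 102], dtype=int32)), (array([323.2, 205.2]), array([321, 202,   5,   7,  16], dtype=int32)), (array([ 56.3, 260.6]), array([ 31, 244,  54,  33, 110], dtype=int32))]
top red [(array([381.5, 250.4]), array([380, 249,   4,   4,  11], dtype=int32))]
top blue [(array([454.1, 365.3]), array([420, 355,  68,  21, 363], dtype=int32)), (array([492.2, 411.1]), array([488, 409,  10,   5,  24], dtype=int32))]
top yel [(array([244.4, 203.3]), array([242, 202,   5,   4,  10], dtype=int32)), (array([239.4, 219.2]), array([235, 208,  11,  23,  76], dtype=int32)), (array([451.3, 340. ]), array([427, 334,  50,  13,  93], dtype=int32))]
```

View pics/crop1.png

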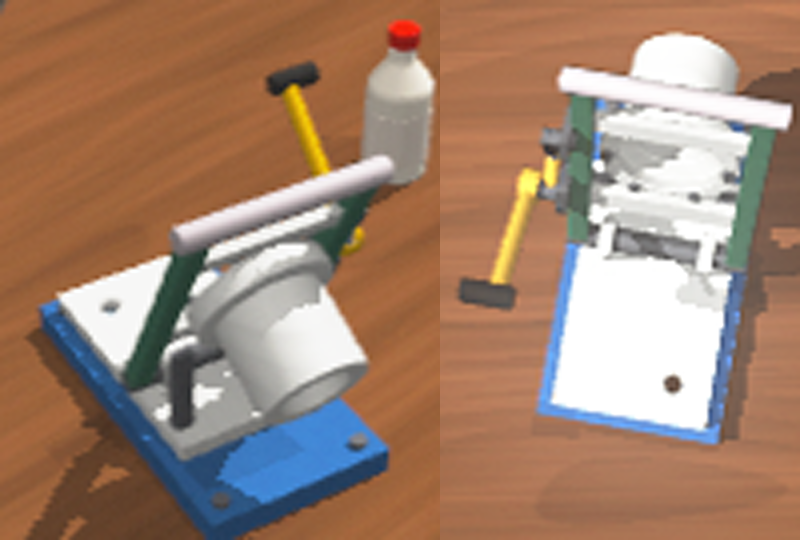

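The crop shows, in scene pixels: bar ends (280,205) and (331,186), foot (308,165), hole (263,221.5). In top pixels: bar ends (253.5,180) and (308.5,189), foot (234,233), hole (280,256), near bed corners (247,263) and (291,270).

```bash
python3 - <<'E'
from h import *
P={"bar+":((280+51.25,185.75),(253.5,180)),"bar-":((280,205),(308.5,189.25)),"foot":((308,164.75),(233.75,233.25)),"hole":((262.75,221.5),(280,256))}
X={}
for k,(s,t) in P.items():
    X[k],e=tri(ray("scene",s),ray("top",t));print(k,X[k],e)
print("hole top plane33",plane("top",(280,256),.033),plane("scene",(262.75,221.5),.033))
b=(X["bar+"]+X["bar-"])/2;d=X["bar+"]-X["bar-"];print("bar mid",b,"len",np.linalg.norm(d),"y yaw",np.arctan2(-d[0],d[1]))
y1=plane("top",(247.25,263),.02);y2=plane("top",(291.25,270.25),.02);d=y1-y2;print("bed corners",y1,y2,np.linalg.norm(d),np.arctan2(-d[0],d[1]))
for c in (-1,0,1):
    yaw=np.arctan2(-(X["bar+"]-X["bar-"])[0],(X["bar+"]-X["bar-"])[1])
M=lambda yaw:R.from_euler("z",yaw).as_matrix()
bed_from_bar=b-M(yaw)@[.2*np.sin(.45),0,.051+.2*np.cos(.45)];bed_from_hole=plane("top",(280,256),.033)-M(yaw)@[-.1,-.03,.033]
print("bed",bed_from_bar,bed_from_hole,"yaw",yaw)
o=bed_from_hole
piv=M(yaw)@(np.array([0,0,.051])+R.from_euler("y",.45).as_matrix()@[-.014,.1,.08])+o
print("pivot",piv,"foot-piv",X["foot"]-piv,np.linalg.norm(X["foot"]-piv))
print("pin red", tri(ray("scene",(169.4,262.9)),ray("top",(381.5,250.4))), "rack scene plane")
print("top of handle .08", plane("top",(381.5,250.4),.08),plane("scene",(169.4,258),.085))
E
```

```text
bar+ [0.6452 0.0657 0.2309] [np.float64(2.2130354379345003), np.float64(2.213035437934518)]
bar- [ 0.6168 -0.0767  0.2282] [np.float64(1.5502136582843777), np.float64(1.5502136582844819)]
foot [0.5087 0.1214 0.2069] [np.float64(1.1817821086688627), np.float64(1.1817821086689073)]
hole [0.4413 0.0036 0.0259] [np.float64(1.8867146626695757), np.float64(1.8867146626697275)]
hole top plane33 [0.4404 0.002  0.033 ] [ 0.4493 -0.0001  0.033 ]
bar mid [ 0.631  -0.0055  0.2296] len 0.14518983300112706 y yaw -0.19657740712115465
bed corners [0.4215 0.1031 0.02  ] [ 0.3957 -0.0311  0.02  ] 0.13671177372711407 -0.19028830149804746
bed [ 0.5457  0.0115 -0.0015] [ 0.5443  0.0119 -0.    ] yaw -0.19657740712115465
pivot [0.5856 0.1057 0.1291] foot-piv [-0.0769  0.0158  0.0778] 0.11049431896414481
pin red (array([ 0.4482, -0.3019,  0.0628]), [np.float64(1.991744108952471), np.float64(1.9917441089525447)]) rack scene plane
top of handle .08 [ 0.4496 -0.2959  0.08  ] [ 0.4537 -0.3027  0.085 ]
```

>>> {"method": "move_arm", "body": {
  "rows": [
    [39, 25, -5, -0.06, -1],
    [39, 25, -5, -0.06, -1],
    [39, 25, -5, -0.06, -1],
    [39, 25, -5, -0.06, -1],
    [39, 26, -5, -0.06, -1],
    [39, 26, -5, -0.06, -1],
    [39, 26, -5, -0.06, -1],
    [38, 26, -5, -0.04, -1],
    [0, 0, 0, 0, -1],
    [0, 0, 0, 0, -1]
  ],
  "newtons": 30
}}

```text
time: 1.15
tool_pos: [0.4482, -0.302, 0.1862]
tool_rot: [-3.141, 0.001, -0.193]
contact_force: [-0.8, -0.4, 0.0]
opening: 0.0919
grip_force: 0.0
```

```bash
python3 - <<'E'
from h import *
st=monitor.observe();im=vision.read_camera("wrist");cv2.imwrite("pics/w1.png",im[:,:,::-1])
print(st["time"],st["tool_pos"],st["tool_rot"])
for c,s in blobs(im,(0,170,80),(8,255,255),30)[1]: print(c,s,plane("wrist",c,.064,st))
E
```

```text
1.15 [ 0.4482 -0.302   0.1862] [-3.1414  0.0013 -0.1932]
[276.9644 199.415 ] [271 188  13  23 253] [ 0.4488 -0.3025  0.064 ]
```

View pics/w1.png

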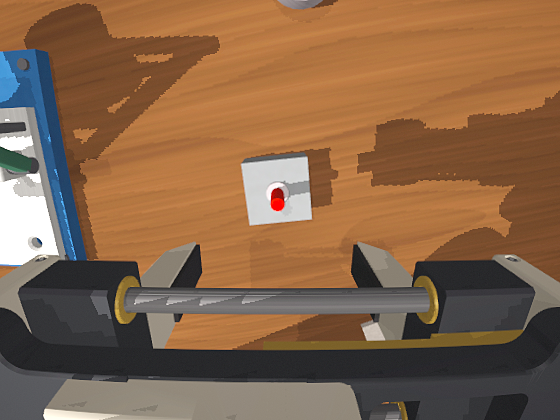

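The pin shows at (277,199), straight under the open fingers, and matches the first estimate. I'm going down to grip it.

>>> {"method": "move_arm", "body": {
  "rows": [
    [0.5, -0.5, -40, 0, -1],
    [0, 0, -40, 0, -1],
    [0, 0, -35, 0, -1],
    [0, 0, -24, 0, -0.3],
    [0, 0, 0, 0, 1],
    [0, 0, 0, 0, 1],
    [0, 0, 0, 0, 1],
    [0, 0, 0, 0, 1],
    [0, 0, 0, 0, 1],
    [0, 0, 0, 0, 1],
    [0, 0, 20, 0, 1],
    [0, 0, 30, 0, 1]
  ],
  "newtons": 30
}}

```text
time: 2.4
tool_pos: [0.4475, -0.3024, 0.097]
tool_rot: [-3.14, 0.003, -0.196]
contact_force: [0.1, 0.0, 0.3]
opening: 0.0245
grip_force: 0.0
```

>>> {"method": "move_arm", "body": {
  "rows": [
    [0, 0, 30, 0, 1],
    [0, 40, 0, 0, 1],
    [0, 45, 0, 0, 1],
    [0, 45, 0, 0, 1],
    [-2, 45, 0, 0, 1],
    [-2, 45, 0, 0, 1],
    [-2, 35, 0, 0, 1],
    [-2, 10, 0, 0, 1],
    [0, 0, 0, 0, 1],
    [0, 0, 0, 0, 1]
  ]
}}

```text
time: 3.4
tool_pos: [0.4408, -0.0391, 0.128]
tool_rot: [3.141, -0.001, -0.196]
contact_force: [0.1, -0.3, 0.5]
opening: 0.0001
grip_force: 0.0
```

```bash
python3 - <<'E'
from h import *
st=monitor.observe();im=vision.read_camera("wrist");cv2.imwrite("pics/w2.png",im[:,:,::-1])
print(st["time"],st["tool_pos"],st["tool_rot"],st["opening"],st["grip_force"])
E
```

```text
3.4 [ 0.4408 -0.0391  0.128 ] [ 3.141  -0.0009 -0.196 ] 0.0001424039632572888 0.0
```

View pics/w2.png

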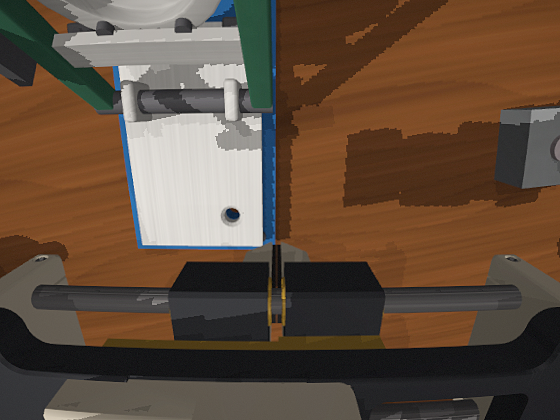

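The pin wasn't gripped because the fingers close slowly, so the gripper is empty; the carriage hole shows at (231,214). I'll use this view for the hole and check that the pin still stands.

```bash
python3 - <<'E'
from h import *
st=monitor.observe();im=vision.read_camera("wrist")
roi=im[195:235,205:258];g=cv2.cvtColor(roi,cv2.COLOR_RGB2GRAY);m=(g<150).astype(np.uint8)
n,_,s,c=cv2.connectedComponentsWithStats(m)
for i in range(1,n):
    if s[i][4]>20: print(c[i]+[205,195],s[i],plane("wrist",c[i]+[205,195],.033,st), tri(ray("wrist",c[i]+[205,195],st),ray("top",(280,256)),ray("scene",(262.75,221.5))))
S=vision.read_camera("scene");T=vision.read_camera("top")
for n,im in(("scene",S),("top",T)): print(n,[(c,s) for c,s in blobs(im,(0,190,100),(6,255,255))[1]])
E
```

```text
[230.1048 215.0238] [ 16  13  19  15 210] [0.4434 0.0037 0.033 ] (array([0.4412, 0.0042, 0.026 ]), [np.float64(1.1017380397391812), np.float64(2.3549226149888205), np.float64(1.4959746341252327)])
scene [(array([189.6,  38.5]), array([189,  36,   2,   6,  10], dtype=int32)), (array([487.2727,  51.7045]), array([484,  48,   8,   8,  44], dtype=int32)), (array([335.5686, 152.9804]), array([332, 150,   8,   7,  51], dtype=int32)), (array([169.5   , 263.1452]), array([166, 257,   7,  14,  62], dtype=int32))]
top [(array([383.4, 250.7]), array([380, 249,   7,   4,  10], dtype=int32))]
```

>>> {"method": "move_arm", "body": {
  "rows": [
    [0, -45, 0, 0, 0],
    [2, -45, 0, 0, 0],
    [2, -45, 0, 0, 0],
    [2, -45, 0, 0, 0],
    [2, -45, 0, 0, 0],
    [0, -38, 0, 0, 0],
    [0, 0, -40, 0, 0],
    [0, 0, -40, 0, 0.1],
    [0, 0, 0, 0, 1],
    [0, 0, 0, 0, 1],
    [0, 0, 0, 0, 1],
    [0, 0, 0, 0, 1]
  ],
  "newtons": 30
}}

```text
time: 4.8
tool_pos: [0.4495, -0.3022, 0.0499]
tool_rot: [3.139, -0.003, -0.196]
contact_force: [0.4, -0.3, 0.1]
opening: 0.0142
grip_force: 0.6
```

>>> {"method": "move_arm", "body": {
  "rows": [
    [0, 0, 0, 0, 1],
    [0, 0, 0, 0, 1],
    [0, 0, 0, 0, 1]
  ]
}}

```text
time: 5.1
tool_pos: [0.4495, -0.3022, 0.0498]
tool_rot: [3.139, -0.004, -0.196]
contact_force: [-0.3, 0.6, 7.8]
opening: 0.0134
grip_force: 30.0
```

>>> {"method": "move_arm", "body": {
  "rows": [
    [0, 0, 20, 0, 1],
    [0, 0, 35, 0, 1],
    [0, 40, 10, 0, 1],
    [-1, 45, 0, 0, 1],
    [-1, 45, 0, 0, 1],
    [-1, 45, 0, 0, 1],
    [-1, 45, 0, 0, 1],
    [-1, 45, 0, 0, 1],
    [-1, 31, 0, 0, 1],
    [0, 10, 0, 0, 1],
    [0, 0, -15, 0, 1],
    [0, 0, 0, 0, 1]
  ]
}}

```text
time: 6.3
tool_pos: [0.4418, 0.0047, 0.0971]
tool_rot: [3.141, 0.002, -0.195]
contact_force: [-0.4, 0.0, -1.2]
opening: 0.0135
grip_force: 30.0
```

>>> {"method": "move_arm", "body": {
  "rows": [
    [0, 0, 0, 0, 1],
    [0, 0, 0, 0, 1]
  ]
}}

```text
time: 6.5
tool_pos: [0.4428, 0.0039, 0.0983]
tool_rot: [3.141, -0.001, -0.197]
contact_force: [-0.1, -0.3, -1.7]
opening: 0.0133
grip_force: 30.0
```

```bash
python3 - <<'E'
from h import *
st=monitor.observe();im=vision.read_camera("wrist")
print(st["time"],st["tool_pos"],st["tool_rot"],st["opening"],st["contact_force"])
S=vision.read_camera("scene")
a=cv2.resize(im[100:400,180:380],(400,600),interpolation=cv2.INTER_CUBIC)
b=cv2.resize(S[155:275,225:305],(400,600),interpolation=cv2.INTER_CUBIC)
cv2.imwrite("pics/c3.png",np.hstack([a,b])[:,:,::-1])
t=st["tool_pos"];tip=t-[0,0,.042]
for h in ([.4434,.0037,.033],[.4404,.002,.033]): print("hole proj",proj("wrist",h,st),proj("scene",h))
print("tip",proj("wrist",tip,st),proj("scene",tip),proj("scene",t-[0,0,.012]))
E
```

```text
6.5 [0.4428 0.0039 0.0983] [ 3.1414 -0.0008 -0.1973] 0.013343845351049982 [-0.0607 -0.2912 -1.6692]
hole proj [276.7898 219.4991] [262.4936 220.0119]
hole proj [279.5446 222.4892] [261.4216 219.7814]
tip [276.7112 231.1632] [262.1128 213.8185] [261.6914 205.7645]
```

View pics/c3.png

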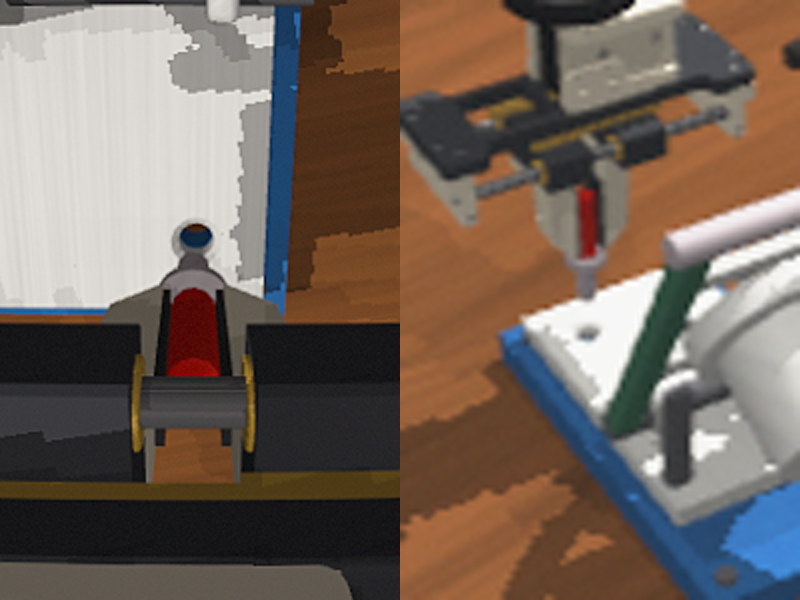

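The pin's tip is at about (277,231) and the hole at (277.5,219) in wrist pixels. That agrees with the projected alignment within about 1 mm, so I'm lowering the pin.

>>> {"method": "move_arm", "body": {
  "rows": [
    [0.5, 0, -10, 0, 1],
    [0, 0, -8, 0, 1],
    [0, 0, -6, 0, 1],
    [0, 0, -5, 0, 1],
    [0, 0, -5, 0, 1],
    [0, 0, 0, 0, 1]
  ]
}}

```text
time: 7.2
tool_pos: [0.4425, 0.0045, 0.063]
tool_rot: [3.141, 0.001, -0.196]
contact_force: [-0.7, -2.6, -2.6]
opening: 0.0132
grip_force: 30.0
```

>>> {"method": "move_arm", "body": {
  "rows": [
    [0, -1, -5, 0, 1],
    [0, -0.5, -5, 0, 1],
    [0, 0, -4, 0, 1],
    [0, 0, -3, 0, 1],
    [0, 0, 0, 0, 1]
  ]
}}

```text
time: 7.7
tool_pos: [0.4427, 0.0033, 0.0463]
tool_rot: [3.142, 0.001, -0.196]
contact_force: [-0.5, 0.6, -1.1]
opening: 0.0127
grip_force: 30.0
```

>>> {"method": "move_arm", "body": {
  "rows": [
    [0, 0, -1.5, 0, 1],
    [0, 0, -1.5, 0, 1],
    [0, 0, -1, 0, 1],
    [0, 0, 0, 0, 1]
  ]
}}

```text
time: 8.1
tool_pos: [0.4432, 0.0031, 0.0446]
tool_rot: [3.141, -0.002, -0.196]
contact_force: [-6.2, 1.7, 22.8]
opening: 0.0133
grip_force: 30.0
```

The collar is down with 22.8 N of upward force at the expected height. I'm releasing the pin and rising, then closing the fingers above the foot.

>>> {"method": "move_arm", "body": {
  "rows": [
    [0, 0, 1, 0, 0],
    [0, 0, 0, 0, 0],
    [0, 0, 0, 0, 0],
    [0, 0, 15, 0, 0],
    [0, 0, 45, 0, 0],
    [0, 0, 45, 0, 1],
    [0, 0, 50, 0, 1],
    [0, 0, 50, 0, 1],
    [22, 40, 14, 0, 1],
    [22, 40, 0, 0, 1],
    [22, 38, 0, 0, 1],
    [0, 0, 0, 0, 1]
  ]
}}

```text
time: 9.3
tool_pos: [0.5104, 0.125, 0.2619]
tool_rot: [-3.14, 0.0, -0.192]
contact_force: [0.2, -0.1, -0.2]
opening: 0.0008
grip_force: 0.0
```

```bash
python3 - <<'E'
from h import *
st=monitor.observe();im=vision.read_camera("wrist")
print(st["time"],st["tool_pos"],st["opening"],st["contact_force"])
S=vision.read_camera("scene");T=vision.read_camera("top")
a=cv2.resize(im,(400,300));b=cv2.resize(T[160:280,212:312],(400,480))
c=cv2.resize(S[130:280,230:350],(400,500));L=np.zeros((600,800,3),np.uint8);L[:300,:400]=a;L[:500,400:]=c
L[300:600,:400]=cv2.resize(T[190:280,212:332],(400,300));cv2.imwrite("pics/c4.png",L[:,:,::-1])
print([(x,s) for x,s in blobs(S,(0,190,100),(6,255,255))[1]])
for z in(.033+.005+.021,):print("pin expected",proj("scene",(.443,.0035,z)))
E
```

```text
9.3 [0.5104 0.125  0.2619] 0.0008385591421135651 [ 0.2142 -0.0777 -0.1782]
[(array([191.6857,  38.8571]), array([189,  36,   7,   7,  35], dtype=int32)), (array([487.3182,  51.6818]), array([484,  48,   8,   8,  44], dtype=int32)), (array([335.5, 153. ]), array([332, 150,   8,   7,  52], dtype=int32)), (array([261.8478, 213.1739]), array([260, 208,   5,  13,  46], dtype=int32))]
pin expected [262.0002 213.1759]
```

View pics/c4.png

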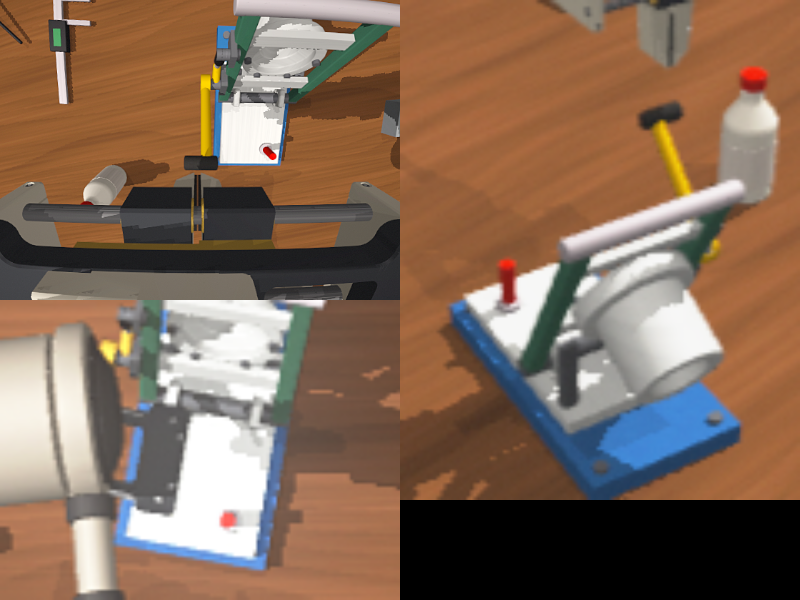

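The pin is home, its red blob within 0.2 px of where it should be, and the foot is straight under the closed fingers at about (280,227) in the wrist view. I'm pressing the foot down along its arc.

>>> {"method": "move_arm", "body": {
  "rows": [
    [-1, -3, -30, 0, 1],
    [0, 0, -14, 0, 1],
    [-8, 2, -9, 0, 1],
    [-7, 1, -9, 0, 1],
    [-6, 1, -9, 0, 1]
  ]
}}

```text
time: 9.95
tool_pos: [0.4861, 0.1212, 0.1918]
tool_rot: [3.142, 0.0, -0.198]
contact_force: [-0.9, 1.0, 2.6]
opening: 0.0005
grip_force: 1.2
```

>>> {"method": "move_arm", "body": {
  "rows": [
    [-5, 1, -10, 0, 1],
    [-4, 1, -10, 0, 1],
    [-3, 1, -10, 0, 1]
  ]
}}

```text
time: 10.25
tool_pos: [0.4747, 0.1249, 0.1609]
tool_rot: [3.141, -0.0, -0.197]
contact_force: [0.1, -0.5, -0.0]
opening: 0.0009
grip_force: 0.1
```

```bash
python3 - <<'E'
from h import *
st=monitor.observe();im=vision.read_camera("wrist")
S=vision.read_camera("scene")
L=np.zeros((500,800,3),np.uint8);L[:300,:400]=cv2.resize(im,(400,300));L[:500,400:]=cv2.resize(S[130:280,230:350],(400,500));cv2.imwrite("pics/c5.png",L[:,:,::-1])
for e in(.8,.6,.2,-.2,-.6):
    p=np.array([.5856,.1057,.129])+.115*np.array([-.981*np.cos(e),.195*np.cos(e),np.sin(e)]);print(e,p,proj("scene",p),proj("wrist",p,st)*[400/560,300/420])
E
```

```text
0.8 [0.507  0.1213 0.2115] [307.1611 163.1539] [192.9685 175.1997]
0.6 [0.4925 0.1242 0.1939] [304.1413 166.1484] [193.6498 183.9871]
0.2 [0.475  0.1277 0.1518] [300.5283 175.6861] [194.5606 179.5936]
-0.2 [0.475  0.1277 0.1062] [300.2643 188.4935] [195.0758 160.7479]
-0.6 [0.4925 0.1242 0.0641] [303.1638 202.7755] [195.3535 135.3679]
```

View pics/c5.png

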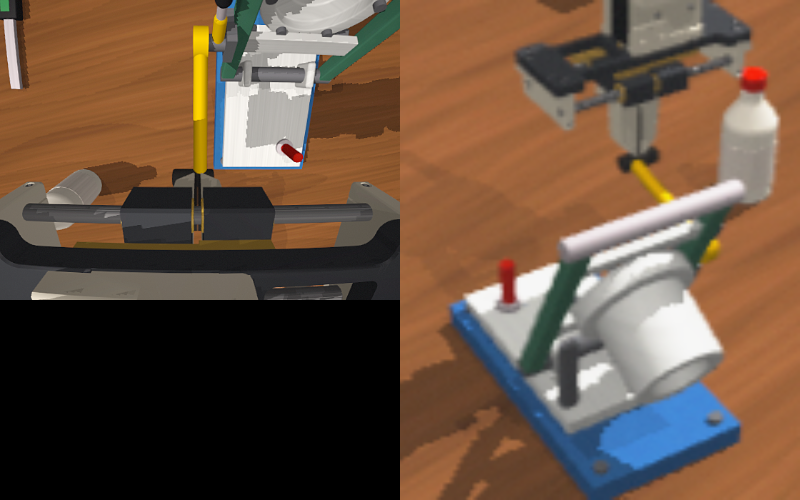

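The foot is at about (301,178) in the scene view, an elevation of about 0.15, so it's at the turn-over point and still under the fingers. I'm carrying on down.

>>> {"method": "move_arm", "body": {
  "rows": [
    [-1, 0, -10, 0, 1],
    [0, 0, -10, 0, 1],
    [0, 0, -10, 0, 1],
    [0, 0, -8, 0, 1],
    [0, 0, 0, 0, 1],
    [0, 0, 0, 0, 1]
  ]
}}

```text
time: 10.95
tool_pos: [0.474, 0.1251, 0.1236]
tool_rot: [3.141, 0.0, -0.196]
contact_force: [0.2, 0.3, 0.0]
opening: 0.0003
grip_force: 0.0
```

```bash
python3 - <<'E'
from h import *
S=vision.read_camera("scene")
for c,s in blobs(S,(20,150,100),(32,255,255))[1]: print(c,s)
L=S[130:280,230:350]
cv2.imwrite("pics/c6.png",cv2.resize(L,(480,600))[:,:,::-1])
E
```

```text
[56.3451 45.5761] [ 44  23  26  51 368]
[285.6364 157.4545] [282 156   8   4  11]
[322.8095 205.    ] [320 202   6   7  21]
[ 56.6316 260.4035] [ 31 244  55  33 114]
```

View pics/c6.png

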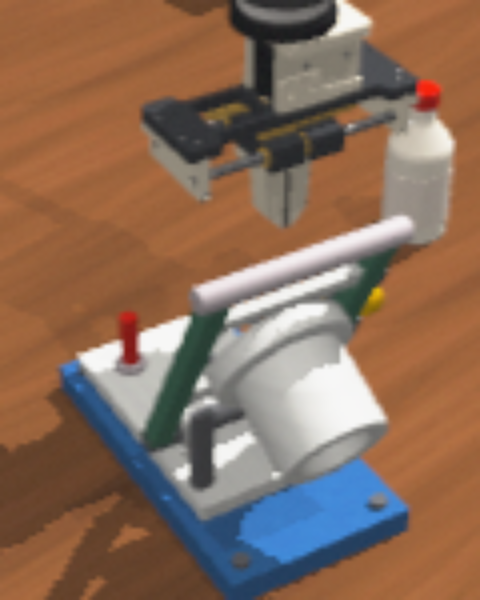

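The leg has dropped away from the fingers and is hidden behind the frame, with the contact force at zero. I'm rising, turning a quarter turn and going above the bar.

>>> {"method": "move_arm", "body": {
  "rows": [
    [0, 0, 50, 0, 1],
    [0, 0, 50, 0, 1],
    [0, 0, 50, 0.143, -0.1],
    [0, 0, 30, 0.143, -0.1],
    [18, -15, 0, 0.143, -0.1],
    [20, -16, 0, 0.143, -0.1],
    [20, -16, 0, 0.143, -0.1],
    [20, -17, 0, 0.143, -0.1],
    [20, -17, 0, 0.143, -0.1],
    [20, -17, 0, 0.143, -0.1],
    [20, -17, 0, 0.143, -0.1],
    [19, -16, 0, 0.143, -0.1]
  ]
}}

```text
time: 12.2
tool_pos: [0.6318, -0.0067, 0.3042]
tool_rot: [3.141, -0.0, 1.24]
contact_force: [0.8, 0.3, 0.3]
opening: 0.0504
grip_force: 0.0
```

>>> {"method": "move_arm", "body": {
  "rows": [
    [0, 0, 0, 0.141, -0.1],
    [0, 0, 0, 0, -0.1]
  ]
}}

```text
time: 12.4
tool_pos: [0.6312, -0.0064, 0.3036]
tool_rot: [-3.142, -0.0, 1.375]
contact_force: [0.0, 1.3, 1.0]
opening: 0.0502
grip_force: 0.0
```

```bash
python3 - <<'E'
from h import *
st=monitor.observe();im=vision.read_camera("wrist");cv2.imwrite("pics/w7.png",im[:,:,::-1])
print(st["time"],st["tool_pos"],st["tool_rot"],st["opening"])
for k,p in dict(barm=(.631,-.0055,.2296),barp=(.6452,.0657,.2309),foot=(.4925,.1242,.0641),tcpline=tuple(st["tool_pos"]-[0,0,.07])).items(): print(k,proj("wrist",p,st))
E
```

```text
12.4 [ 0.6312 -0.0064  0.3036] [-3.1416 -0.0001  1.3751] 0.05020859992996026
barm [276.2325 216.559 ]
barp [276.3049 127.9757]
foot [152.9813 101.3842]
tcpline [276.7214 219.1715]
```

View pics/w7.png

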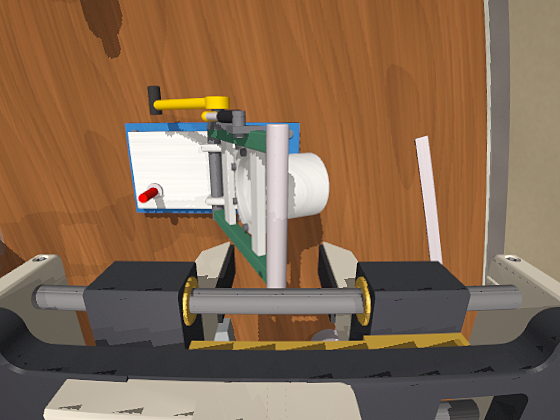

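The wrist view shows the foot at (153,99), where 1.4 rad puts it (153,101), and the bar centred between the fingers at column 277. I'm going down on the bar.

>>> {"method": "move_arm", "body": {
  "rows": [
    [0, 0, -30, 0, -0.1],
    [0, 0, -30, 0, -0.1],
    [0, 0, -15, 0, -0.1],
    [0, 0, -10, 0, -0.1],
    [0, 0, 0, 0, 1],
    [0, 0, 0, 0, 1],
    [0, 0, 0, 0, 1],
    [0, 0, 0, 0, 1],
    [0, 0, 0, 0, 1],
    [0, 0, 0, 0, 1],
    [0, 0, 0, 0, 1],
    [0, 0, 0, 0, 1]
  ],
  "newtons": 25
}}

```text
time: 13.65
tool_pos: [0.6314, -0.0059, 0.2195]
tool_rot: [3.14, -0.0, 1.375]
contact_force: [0.6, -0.2, 5.4]
opening: 0.0169
grip_force: 25.0
```

The grip sits a little high on the bar, so I'm re-gripping 6 mm lower.

>>> {"method": "move_arm", "body": {
  "rows": [
    [0, 0, 0, 0, 0.3],
    [0, 0, 0, 0, 0.3],
    [0, 0, -6, 0, 0.3],
    [0, 0, 0, 0, 1],
    [0, 0, 0, 0, 1],
    [0, 0, 0, 0, 1],
    [0, 0, 0, 0, 1],
    [0, 0, 0, 0, 1]
  ],
  "newtons": 25
}}

```text
time: 14.45
tool_pos: [0.6309, -0.0059, 0.2123]
tool_rot: [-3.141, 0.0, 1.375]
contact_force: [2.0, -0.5, -3.6]
opening: 0.0173
grip_force: 25.0
```

>>> {"method": "move_arm", "body": {
  "rows": [
    [-8.9, 1.8, 4.1, 0, 1],
    [-9.1, 1.8, 3.7, 0, 1],
    [-9.3, 1.9, 3.2, 0, 1],
    [-9.4, 1.9, 2.7, 0, 1],
    [-9.6, 1.9, 2.2, 0, 1],
    [-9.6, 1.9, 1.8, 0, 1],
    [-9.7, 1.9, 1.2, 0, 1],
    [-9.8, 2, 0.8, 0, 1],
    [-9.8, 2, 0.3, 0, 1],
    [0, 0, 0, 0, 1],
    [0, 0, 0, 0, 1],
    [0, 0, 0, 0, 1]
  ]
}}

```text
time: 15.65
tool_pos: [0.5454, 0.0115, 0.2337]
tool_rot: [3.141, -0.0, 1.375]
contact_force: [2.9, 1.7, 7.9]
opening: 0.0168
grip_force: 25.0
```

```bash
python3 - <<'E'
from h import *
st=monitor.observe();im=vision.read_camera("wrist")
print(st["time"],st["tool_pos"],st["opening"],st["contact_force"],st["grip_force"])
S=vision.read_camera("scene")
L=np.zeros((600,800,3),np.uint8);L[:300,:400]=cv2.resize(im,(400,300));L[:,400:]=cv2.resize(S[110:290,230:350],(400,600));cv2.imwrite("pics/c8.png",L[:,:,::-1])
M=R.from_euler("z",-.196).as_matrix()
for k,p in dict(hin=(0,-.06,.051),bar=(0,-.06,.251),foot=(-.014-.115*np.cos(1.05),.1,.131-.115*np.sin(1.05))).items():
    q=M@np.array(p)+[.5445,.0118,0];print(k,q,(proj("scene",q)-[230,110])*[400/120,600/180]+[400,0],proj("wrist",q,st)*400/560)
print([(x,s) for x,s in blobs(S,(0,190,100),(6,255,255))[1]][-2:])
E
```

```text
15.65 [0.5454 0.0115 0.2337] 0.016812906049484676 [2.8883 1.6831 7.8698] 24.99551922082901
hin [ 0.5328 -0.0471  0.051 ] [528.0113 426.8596] [196.9307 166.3056]
bar [ 0.5328 -0.0471  0.251 ] [519.5112 224.8216] [196.7204 255.821 ]
foot [0.4941 0.1238 0.0312] [643.9831 338.6494] [153.521   71.3615]
[(array([335.5686, 152.9608]), array([332, 150,   8,   7,  51], dtype=int32)), (array([261.2683, 212.439 ]), array([259, 207,   5,  13,  41], dtype=int32))]
```

View pics/c8.png

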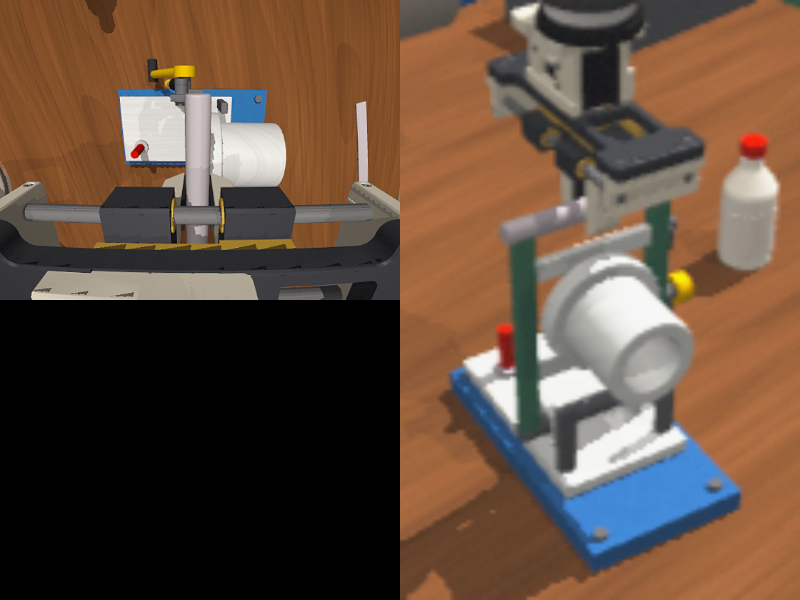

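The frame is upright: its post runs from (527,430) to (522,235), as predicted, and the leg foot in the wrist view matches fully down. The pin's blob moved about 0.7 px, so I'll check that before handing in.

```bash
python3 - <<'E'
from h import *
st=monitor.observe();im=vision.read_camera("wrist");S=vision.read_camera("scene")
print(st["tool_pos"],st["contact_force"],st["grip_force"],st["qvel"])
m,bw=blobs(im,(0,170,80),(8,255,255),30);print(bw)
w=[c for c,s in bw if abs(c[0]-190)<40][0];_,bs=blobs(S,(0,190,100),(6,255,255));s=bs[-1][0]
print(tri(ray("wrist",w,st),ray("scene",s)), plane("wrist",w,.059,st))
print("expected wrist px", [proj("wrist",(.443,.0035,z),st) for z in(.08,.059,.038)])
ys,xs=np.nonzero(m[:,150:240]);xs=xs+150;d=np.array([xs,ys]).T
o,_,_=cv2.PCACompute2(d.astype(np.float32),None)[0:3];print("axis ext",d.min(0),d.max(0))
# same crop region difference on the carriage in scene, before/after
b=cv2.resize(cv2.imread("pics/c6.png"),(120,150),interpolation=cv2.INTER_AREA)[85:105,15:28].astype(np.float32)
a=S[215:235,245:258,::-1].astype(np.float32)
print("carriage corner shift px",cv2.phaseCorrelate(cv2.cvtColor(b,cv2.COLOR_BGR2GRAY),cv2.cvtColor(a,cv2.COLOR_BGR2GRAY)))
E
```

```text
[0.5455 0.0115 0.2337] [2.2292 1.2486 8.301 ] 24.995571970939636 [ 0.002   0.0013 -0.0011 -0.001  -0.0009 -0.0021]
[(array([191.7608, 211.1914]), array([183, 202,  19,  20, 209], dtype=int32))]
(array([0.4394, 0.0037, 0.0588]), [np.float64(0.06270001474086626), np.float64(0.06270001474078384)]) [0.4394 0.0037 0.059 ]
expected wrist px [array([189.7693, 216.6569]), array([194.6276, 210.7984]), array([198.9734, 205.5652])]
axis ext [183 202] [201 221]
carriage corner shift px ((0.35106898245970886, -0.5490048446063334), 0.9783333118756612)
```

```bash
python3 -c "
from cell import workorder
print(workorder.hand_in())"
```

```text
the job is handed in; nothing more can be done
None
```

I handed the job in at about 16 s of robot time with the pin home, the leg snapped down, and the gripper holding the frame upright; I kept clear of the bystanders, and no verdict came back.

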